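# Drive a worn bushing out of a blower bearing housing

## Task

Take the orange-handled ejector out of its wooden holder, feel its nose into the bore on top of the green bearing housing and push the worn bronze bushing slowly and steadily down out of the housing into the red sleeve below, until it is fully home on the sleeve's floor and you feel it stop dead: press it home with about 20 N and no harder, and do not strike or hammer the housing or the bushing. Then draw the ejector out, stand it back in its holder and let go; leave the can, the pulley and the parts box where they are.

Things in the scene. Friction and masses are not known exactly. Their poses are not given: they have to be found in the camera images.
- housing: Green bearing housing on a dark steel stand, fixed to the bench, turned about the vertical. Origin on the bench under the bore; z up, x, y along its sides. Base 150 x 150 x 8 mm; legs at y = +56 and -56 mm. Flange 90 (x) x 124 (y) x 24 mm, underside 62 mm up; upper block 90 x 90 x 16 mm, flat top 102 mm up. Below the bore stands a red receiving sleeve, 60 x 60 mm, bore 30 mm.
- bore (a point): Centre of the bore's mouth, level with the housing's flat top, 102 mm above the bench; axes as the housing's. The vertical bore is 40 mm deep: 24 mm in diameter in the upper 16 mm, with a sharp rim, 30 mm in the lower 24 mm, where the bushing sits. It opens into the red sleeve, whose screw-set floor lies unseen 62 to 76 mm below the flat top: rigid, so reach it below 8 mm/s, reading the force.
- bushing: Worn bronze bushing: ring 28 mm outer, 16 mm inner diameter, 20 mm high, 80 g; origin at the centre of its underside, z its axis. Starts tight in the lower bore, its upper face 17 to 19 mm below the flat top. 5 to 11 N downward slides it, against the same friction all the way, until it stands on the sleeve's floor (upper face 42 to 56 mm below the flat top), which is rigid: force then rises fast.
- bushing_center (a point): Centre of the bushing, 10 mm above its underside.
- ejector: Ejector: steel rod 22 mm in diameter, 60 mm long, flat nose; above it a steel collar 40 mm in diameter, 8 mm thick, then an orange round handle 24 mm in diameter, 55 mm long; about 0.3 kg. Origin at the centre of the nose's end, z up the rod. It stands nose down in the holder. The collar would meet the housing's flat top with the nose 60 mm deep; the bushing always comes home before that.
- ejector_grip (a point): Middle of the ejector's handle on its axis, 95.5 mm above the nose, the place to grip it; the collar's upper face is 27.5 mm below this point and the handle's top 27.5 mm above.
- holder_mouth (a point): Centre of the mouth of the hole in the wooden holder block, 60 mm above the bench; the block is 80 x 80 x 60 mm, fixed to the bench, turned by an unknown amount. The hole is 28 mm in diameter and 45 mm deep.
- holder_floor (a point): Centre of the floor of that hole, 15 mm above the bench, where the ejector's nose rests.
- oil_can_mid (a point): Middle of a closed metal can with a blue label, 60 mm in diameter, 100 mm high, standing. Not to be moved.
- pulley_mid (a point): Middle of a bare aluminium belt pulley lying flat, 76 mm in diameter, 32 mm high. Not to be moved.
- parts_box_mid (a point): Middle of a plain closed cardboard parts box, 70 x 90 x 45 mm. Not to be moved.
Things that resemble listed ones, but are neither listed nor needed, are in the scene too. Several things have the shape of the ejector; the one meant has the colours described above.

How it is judged:
By the outcome, as a careful person would: the job done as asked, in the order asked, and still so for the second after the job is handed in, with the robot touching nothing.
It also fails if it takes over 67 s, if anything falls off the work surface, if the arm or the gripper's body presses on something with over 40 N, if the wrist force passes 120 N, or if a joint passes its speed limit or range.

## Robot

A 7-joint arm with a two-finger parallel gripper is mounted at the origin on the work surface. World frame = base frame: x ahead of the robot, y to its left, z up, the work surface at z = 0. Lengths are in m, angles in rad, forces in N, time in s.
With the tool pointing down it reaches from about 0.425 to 0.925 m from the base axis. Payload 6.8 kg.
Tool frame: the origin (TCP) lies on the mounting face of the last link; the fingertips stand 173 mm ahead of it and the grasp point (between the pads) lies 155 mm ahead of it; y points along the fingers, x is the direction in which the jaws open and shut, and the axes are right-handed (so a half turn about y gives the same grasp; the last joint's range is limited). The gripper opens to 85 mm and grips with 20 to 120 N. Pads are 22 mm wide; open, the fingers measure 114 mm over their backs; the gripper's body (76 mm by 85 mm) begins 54 mm behind the grasp point. The pads swing forward as they close: fully open they stand 13 mm farther back than shut.
Start: joints at [1.161, 0.477, 0.022, 1.555, -0.011, 1.109, -0.083], TCP at [0.201, -0.645, 0.405] pointing down, gripper open.
Joint ranges: [-2.96, 2.96], [-0.34, 2.1], [-1.41, 1.46], [0.24, 2.44], [-1.37, 4.51], [0.17, 1.92], [-2.96, 2.96]. Speed limits (rad/s): [2.39, 2.39, 3.14, 3.14, 3.14, 3.14, 3.14].

## Interface

Orientations are given as a rotation vector (axis times angle).
In Python, from bench import r gives the robot as it stands.
- The arm moves only by the tool step_arm, never from a script. Its arguments are lists of equal length, an entry for each row: "xyz": the shift along the tool's x, y, z scaled (see below), a list of three; "rotation": the turn, a rotation vector about the tool's x, y, z scaled (see below), a list of three. A call has 1 to 20 rows; each row is the pose to reach, as a shift and turn from the pose measured when the call began, along the tool's axes at that moment; what a row does not reach only later rows make up. The controller multiplies each number of a shift by 30 cm and each number of a turn by 90 degrees. A row lasts 1/8 s, in which the tool goes at most 62.5 mm and 10.7 degrees, less where a joint would pass 70% of its speed; a pose out of reach is approached as far as the arm can. A call with a number of a shift or a turn outside -1 to 1 is refused whole. A call with a gripper value outside its range is refused whole. "grip" is the closure, from 0 (fully open) to 1 (shut), set as the call begins (left out, the last holds). The fingers move at their own pace and stop on an object; "force" is the grip in N (left out, the last holds). Time passes only in rows, so rows that repeat a pose let the fingers close. It gives the time, the measured TCP pose, the force and the opening at its end, in the units of the state.
- r.get_obs(): the state, without advancing time (a new reading comes with each control period).
- r.grab_frame(name): name is "scene" or "top" or "wrist"; returns a dict with "pixels" (384x512x3 uint8, red, green, blue), "fx", "fy", "cx", "cy" (pixels), "dist_coeffs" ([k1, k2, p1, p2, k3] as OpenCV has them; the pictures are not rectified), "position" and "attitude" of the camera in the world; the wrist camera has in their place "mount" (4x4, takes a point from camera to tool coordinates, whose origin is the TCP and whose axes are the tool frame's). Camera axes: x right, y down, z forward; pixel columns grow to the right and rows downward; lengths in m; the calibration is good to about 2 mm. A picture is of the moment at which its call begins: read the wrist's pose just before it. There is no depth.
- r.hand_in(): hands the job in, once; it reports no verdict.
The state is a dict: "clock": time; "joints": joint angles; "qvel": joint speeds; "tau": joint torques, N m; "tcp_pos": TCP position; "orientation": TCP orientation; "contact_force": force on the tool from outside, world axes, zero at the start; "moment": the same for the moment, N m; "grip_width": finger opening in m.
Only numpy, scipy, OpenCV 4.12 (cv2) and the standard library are available. Lean on these libraries where they do the work, as an engineer would, in place of code of your own. Each camera call takes 0.05 s, during which the arm holds its last target.

## Working session

There is one attempt and no reset: what is moved stays moved. The work goes in short steps, Python scripts to look and compute and a tool call to move; the robot and the scene stay as the last step left them, time stands still between calls to the robot, and variables do not carry over. Pictures are saved under pics/ and viewed, and the job is handed in when it is done.

Besides the shell and the picture viewer there is one more tool, called after "Request:" by a JSON object that holds its "name" and its "arguments". step_arm: Moves the arm, as the interface text tells. Its arguments: {"type":"object","properties":{"xyz":{"type":"array"},"rotation":{"type":"array"},"grip":{"type":"number"},"force":{"type":"number"}},"required":["xyz","rotation"]}

```bash
ls; mkdir -p pics; cat > h.py <<'E'
import numpy as np,cv2,json
from bench import r
from scipy.spatial.transform import Rotation as R
def grab(n,save):
    o=r.get_obs(); f=r.grab_frame(n)
    im=np.array(f['pixels'],np.uint8); cv2.imwrite(f'pics/{save}.png',im[:,:,::-1])
    K=np.array([[f['fx'],0,f['cx']],[0,f['fy'],f['cy']],[0,0,1.]])
    if 'mount' in f:
        T=np.eye(4);T[:3,:3]=R.from_rotvec(o['orientation']).as_matrix();T[:3,3]=o['tcp_pos'];T=T@np.array(f['mount'])
    else:
        a=np.array(f['attitude']);T=np.eye(4);T[:3,:3]=a if a.shape==(3,3) else R.from_rotvec(a).as_matrix();T[:3,3]=f['position']
    np.savez(f'pics/{save}.npz',im=im,K=K,d=np.array(f['dist_coeffs'],float),T=T)
    return load(save)
def load(s):
    z=np.load(f'pics/{s}.npz');return {k:z[k] for k in z}
def ray(c,uv):
    p=cv2.undistortPoints(np.array([[uv]],float),c['K'],c['d'])[0,0]
    d=c['T'][:3,:3]@np.array([p[0],p[1],1]);return c['T'][:3,3],d/np.linalg.norm(d)
def onz(c,uv,z):
    o,d=ray(c,uv);return o+d*(z-o[2])/d[2]
def proj(c,P):
    Ti=np.linalg.inv(c['T']);rv=cv2.Rodrigues(Ti[:3,:3])[0]
    return cv2.projectPoints(np.array(P,float).reshape(-1,1,3),rv,Ti[:3,3],c['K'],c['d'])[0].reshape(-1,2)
def tri(cs,uvs):
    A=np.zeros((3,3));b=np.zeros(3)
    rs=[ray(c,u) for c,u in zip(cs,uvs)]
    for o,d in rs:
        M=np.eye(3)-np.outer(d,d);A+=M;b+=M@o
    p=np.linalg.solve(A,b);return p,[np.linalg.norm((np.eye(3)-np.outer(d,d))@(p-o)) for o,d in rs]
E
python3 - <<'E'
from h import *
print(r.get_obs())
for n in('scene','top','wrist'):
    c=grab(n,n+'0');print(n,c['T'].round(3).tolist(),c['K'].round(1).tolist(),c['d'])
E
```

```text
pics
{'clock': 0.0, 'joints': array([ 1.16088372,  0.47779532,  0.02234964,  1.55646311, -0.01147586,
        1.1093056 , -0.08307824]), 'qvel': array([-0.0001528 , -0.00330602, -0.00176256, -0.00053419,  0.00033596,
        0.00248152,  0.00022056]), 'tau': array([ 3.83260995e-04, -5.96461594e+01,  1.60797402e+00, -2.81201577e+01,
        1.25038682e-02,  9.35111224e-03, -1.29714351e-05]), 'tcp_pos': array([ 0.20056038, -0.64422088,  0.40372391]), 'orientation': array([-1.33602736,  0.98518423, -0.98256951]), 'contact_force': array([ 0.86595291, -0.68919863,  1.17759337]), 'moment': array([ 0.0517241 ,  0.01995145, -0.0141245 ]), 'grip_width': 0.08525831583908094}
scene [[0.574, 0.596, -0.561, 1.208], [0.819, -0.434, 0.376, -0.404], [-0.019, -0.676, -0.737, 0.928], [0.0, 0.0, 0.0, 1.0]] [[408.6, 0.0, 253.2], [0.0, 408.6, 189.3], [0.0, 0.0, 1.0]] [0.00101485 0.         0.         0.         0.        ]
top [[0.028, -0.992, 0.126, 0.472], [-1.0, -0.027, 0.009, -0.014], [-0.006, -0.126, -0.992, 1.168], [0.0, 0.0, 0.0, 1.0]] [[370.8, 0.0, 255.0], [0.0, 370.8, 189.5], [0.0, 0.0, 1.0]] [-0.11267042  0.          0.          0.          0.        ]
wrist [[0.298, -0.922, -0.246, 0.264], [-0.955, -0.288, -0.076, -0.625], [-0.001, 0.257, -0.966, 0.373], [0.0, 0.0, 0.0, 1.0]] [[289.0, 0.0, 254.4], [0.0, 289.0, 190.5], [0.0, 0.0, 1.0]] [-0.05739763  0.          0.          0.          0.        ]
```

```bash
python3 - <<'E'
from h import *
print(R.from_rotvec(r.get_obs()['orientation']).as_matrix().round(3))
print(np.array(r.grab_frame('wrist')['mount']).round(3).tolist())
E
```

```text
[[ 0.297 -0.     0.955]
 [-0.955  0.001  0.297]
 [-0.001 -1.    -0.   ]]
[[1.0, 0.0, 0.001, 0.001], [-0.001, -0.257, 0.966, 0.031], [0.0, -0.966, -0.257, 0.066], [0.0, 0.0, 0.0, 1.0]]
```

View pics/scene0.png

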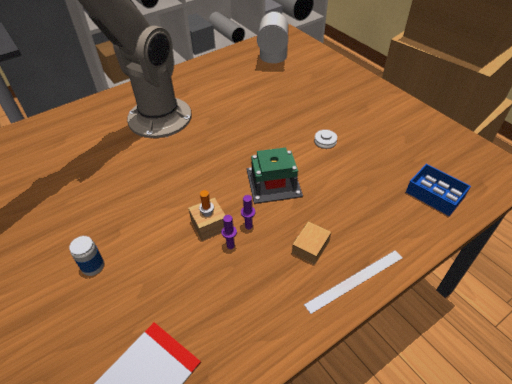

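View pics/top0.png

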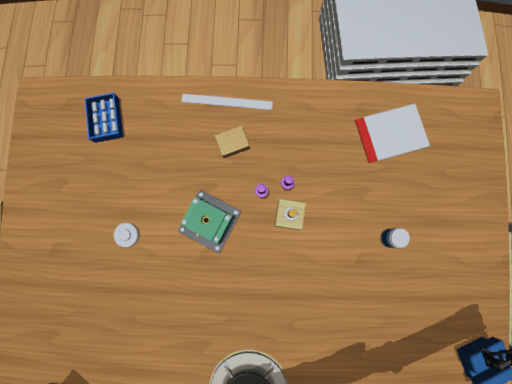

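View pics/wrist0.png

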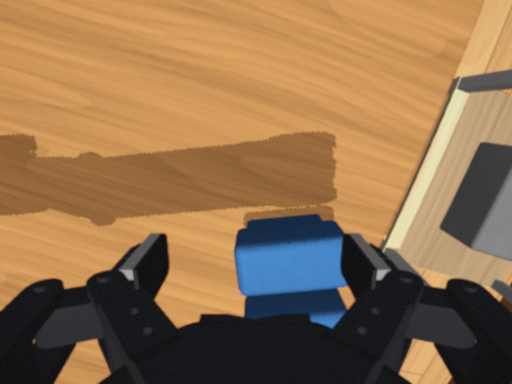

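```bash
python3 - <<'E'
from h import *
s=load('scene0');t=load('top0')
a=cv2.resize(s['im'][140:270,170:320],None,fx=4,fy=4,interpolation=cv2.INTER_CUBIC)
b=cv2.resize(t['im'][165:265,165:320],None,fx=4,fy=4,interpolation=cv2.INTER_CUBIC)
cv2.imwrite('pics/ca.png',a[:,:,::-1]);cv2.imwrite('pics/cb.png',b[:,:,::-1])
for c,n in((s,'scene'),(t,'top')):
    h=cv2.cvtColor(c['im'],cv2.COLOR_RGB2HSV)
    m=cv2.inRange(h,(5,200,120),(15,255,255))
    k,l,st,ce=cv2.connectedComponentsWithStats(m)
    print(n,[(st[i].tolist(),ce[i].round(1).tolist()) for i in range(1,k) if st[i,4]>15])
    m=cv2.inRange(h,(65,100,40),(90,255,255))
    k,l,st,ce=cv2.connectedComponentsWithStats(m)
    print(n,'green',[(st[i].tolist(),ce[i].round(1).tolist()) for i in range(1,k) if st[i,4]>15])
E
```

```text
scene []
scene green [([252, 148, 45, 33, 1040], [273.3, 164.2])]
top []
top green [([184, 199, 48, 44, 1088], [206.6, 220.0])]
```

View pics/ca.png

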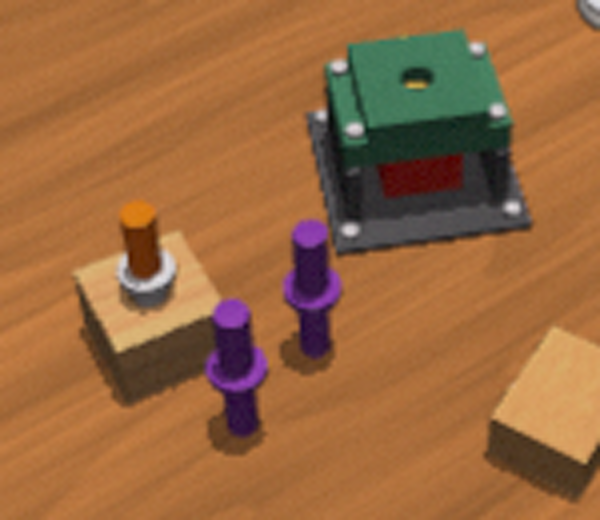

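View pics/cb.png

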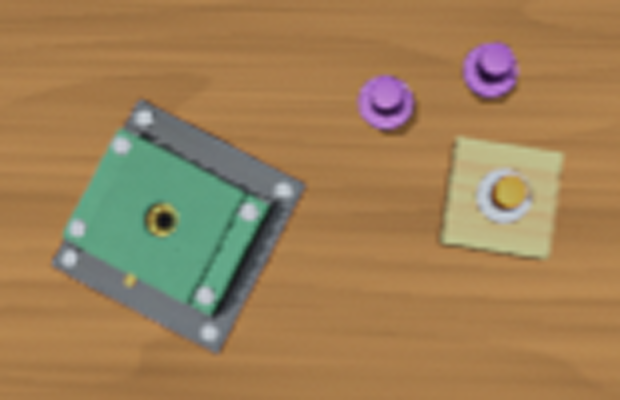

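```bash
python3 - <<'E'
from h import *
s=load('scene0');t=load('top0')
f=lambda x,y,ox,oy:((x+.5)/4-.5+ox,(y+.5)/4-.5+oy)
S=lambda x,y:f(x,y,170,140)
T=lambda x,y:f(x,y,165,165)
for n,a,b in [('handle top',S(139,214),T(511,192)),('bore',S(417,77),T(162,219)),('purpA',S(232,314),T(386,95)),('purpB',S(311,234),T(495,60)),('purpA2',S(232,314),T(495,60)),('purpB2',S(311,234),T(386,95)),
  ('housing corner screw1',S(338,66),T(76,229)),('sc2',S(354,130),T(205,297)),('sc3',S(497,110),T(249,212)),('sc4',S(477,48),T(121,146)),
  ('holder c',S(76,272),T(456,137))]:
    p,e=tri([s,t],[a,b]);print(n,p.round(4),np.round(e,4), 'r',np.hypot(*p[:2]).round(3))
print('bore@.102',onz(s,S(417,77),.102),onz(t,T(162,219),.102))
for q in [(456,137),(563,153),(548,258),(442,243)]: print('hold top',onz(t,T(*q),.06).round(4))
for q in [(76,272),(182,233),(222,300),(118,349)]: print('hold scene',onz(s,S(*q),.06).round(4))
print('collar',onz(t,T(506,195),.083),onz(s,S(147,270),.083), onz(t,T(511,192),.138))
print('can',onz(t,(398,238),.1),'pulley',onz(t,(126,235),.032),'box',onz(t,(232,141),.045))
E
```

```text
handle top [ 0.5405 -0.1107  0.1354] [0. 0.] r 0.552
bore [0.5161 0.1364 0.1023] [0.0004 0.0004] r 0.534
purpA [ 0.6036 -0.0497  0.0586] [0.03 0.03] r 0.606
purpB [ 0.6401 -0.0724  0.1791] [0.0259 0.0259] r 0.644
purpA2 [ 0.6355 -0.0998  0.1193] [0.0006 0.0006] r 0.643
purpB2 [ 0.6086 -0.0218  0.1186] [0.0002 0.0002] r 0.609
housing corner screw1 [0.4858 0.1485 0.1046] [0.0531 0.0531] r 0.508
sc2 [0.4615 0.1147 0.0154] [0.0018 0.0018] r 0.476
sc3 [0.5535 0.1151 0.1057] [0.0511 0.0511] r 0.565
sc4 [0.5617 0.157  0.1541] [0.0033 0.0033] r 0.583
holder c [ 0.5626 -0.1178  0.1169] [0.0484 0.0484] r 0.575
bore@.102 [0.51568459 0.13619297 0.102     ] [0.51628138 0.13672261 0.102     ]
hold top [ 0.5857 -0.0757  0.06  ]
hold top [ 0.5758 -0.1564  0.06  ]
hold top [ 0.497  -0.1462  0.06  ]
hold top [ 0.5061 -0.0669  0.06  ]
hold scene [ 0.4981 -0.1459  0.06  ]
hold scene [ 0.5107 -0.0673  0.06  ]
hold scene [ 0.5789 -0.077   0.06  ]
hold scene [ 0.5736 -0.1557  0.06  ]
collar [ 0.54169523 -0.11195225  0.083     ] [ 0.54370739 -0.11282792  0.083     ] [ 0.54032693 -0.11044347  0.138     ]
can [ 0.47644716 -0.4236858   0.1       ] pulley [0.46293384 0.39144291 0.032     ] box [0.76428724 0.07197856 0.045     ]
```

```bash
cat >> h.py <<'E'
Rt=np.array([[1,0,0],[0,0,1],[0,-1,0.]])
def plan(target_tcp,Rg=Rt):
    o=r.get_obs();R0=R.from_rotvec(o['orientation']).as_matrix()
    d=R0.T@(np.array(target_tcp)-o['tcp_pos']);w=R.from_matrix(R0.T@Rg).as_rotvec()
    print('t',round(o['clock'],2),'tcp',o['tcp_pos'].round(4),'F',o['contact_force'].round(1),'w',round(o['grip_width'],4));print('shift',(d/.3).round(4),'turn',(w/(np.pi/2)).round(4))
E
python3 -c "
from h import *
plan([.371,-.378,.40]);plan([.541,-.111,.40])"
```

```text
t 0.2 tcp [ 0.2006 -0.6443  0.4041] F [ 0.1  0.8 -0.6] w 0.0855
shift [-0.6788  0.0144  0.8063] turn [-4.000e-04 -8.078e-01 -7.000e-04]
t 0.2 tcp [ 0.2006 -0.6443  0.4041] F [ 0.1  0.8 -0.6] w 0.0855
shift [-1.3601  0.0151  1.6119] turn [-4.000e-04 -8.078e-01 -7.000e-04]
```

Request:
{"name": "step_arm", "arguments": {"xyz": [[-0.085,0,0.1],[-0.17,0,0.2],[-0.255,0,0.3],[-0.34,0,0.4],[-0.425,0,0.5],[-0.51,0,0.6],[-0.595,0,0.7],[-0.68,0,0.8]], "rotation": [[0,-0.05,0],[0,-0.1,0],[0,-0.15,0],[0,-0.2,0],[0,-0.25,0],[0,-0.3,0],[0,-0.35,0],[0,-0.4,0]], "grip": 0}}

```text
clock: 1.2
tcp_pos: [0.3696, -0.377, 0.4043]
orientation: [-1.512, 0.5, -0.499]
contact_force: [-0.1, -0.6, -0.7]
grip_width: 0.0852
```

```bash
python3 -c "
from h import *
plan([.541,-.111,.40]);print(r.get_obs()['joints'].round(2))"
```

```text
t 1.2 tcp [ 0.3696 -0.377   0.4043] F [-0.1 -0.6 -0.7] w 0.0852
shift [-0.0694  0.015   1.0526] turn [-5.000e-04 -4.063e-01 -4.000e-04]
[ 0.87  0.25 -0.23  1.89  0.06  1.01 -0.02]
```

Request:
{"name": "step_arm", "arguments": {"xyz": [[-0.008,0,0.12],[-0.016,0,0.24],[-0.024,0,0.36],[-0.032,0,0.48],[-0.04,0,0.6],[-0.048,0,0.72],[-0.055,0,0.84],[-0.06,0,0.92],[-0.06,0,0.92]], "rotation": [[0,-0.05,0],[0,-0.1,0],[0,-0.15,0],[0,-0.2,0],[0,-0.25,0],[0,-0.3,0],[0,-0.35,0],[0,-0.406,0],[0,-0.406,0]]}}

```text
clock: 2.33
tcp_pos: [0.5202, -0.1431, 0.4044]
orientation: [-1.569, -0.003, 0.003]
contact_force: [-0.3, -0.3, -0.4]
grip_width: 0.0853
```

```bash
python3 -c "
from h import *
c=grab('wrist','w1')
plan([.541,-.111,.40]);print(r.get_obs()['joints'].round(2))
print(proj(c,[[.5405,-.1107,.138],[.541,-.111,.083],[.541,-.111,.06],[.516,.1365,.102]]))"
```

```text
t 2.38 tcp [ 0.5196 -0.1447  0.4043] F [-0.4  0.2  0.2] w 0.0855
shift [0.0715 0.0142 0.1123] turn [-0.0005  0.0001 -0.0006]
[ 0.55  0.29 -0.47  1.85  0.15  1.03  0.01]
[[ 278.08799932  154.73040064]
 [ 274.21323368  147.53854209]
 [ 272.79427944  145.14361656]
 [ 249.28072196 -156.28392325]]
```

View pics/w1.png

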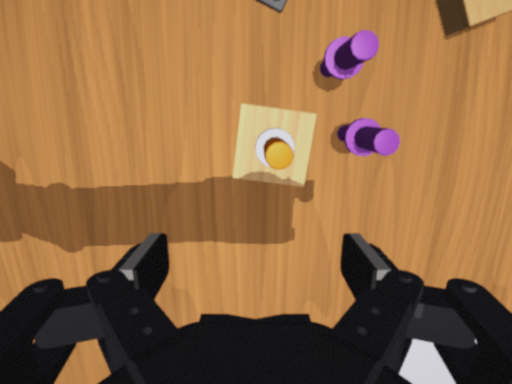

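```bash
python3 - <<'E'
from h import *
c=load('w1');h=cv2.cvtColor(c['im'],cv2.COLOR_RGB2HSV)
m=cv2.inRange(h,(12,200,200),(20,255,255));m[:100]=0;m[190:]=0
k,l,st,ce=cv2.connectedComponentsWithStats(m);i=1+st[1:,4].argmax();print(st[i],ce[i])
print(onz(c,ce[i],.138))
print(tri([c,load('top0'),load('scene0')],[ce[i],(292.4,212.6),(204.4,193.1)]))
E
```

```text
[284 164   3   3   4] [285.25 165.  ]
[ 0.5466259  -0.11917534  0.138     ]
(array([ 0.54376508, -0.11375885,  0.14112925]), [np.float64(0.0053786686173538925), np.float64(0.004999112894721982), np.float64(0.0017313876443857412)])
```

Request:
{"name": "step_arm", "arguments": {"xyz": [[0.02,0.04,0.03],[0.04,0.09,0.06],[0.06,0.15,0.09],[0.0715,0.2,0.112],[0.0715,0.2,0.112]], "rotation": [[0,0,0],[0,0,0],[0,0,0],[0,0,0],[0,0,0]]}}

```text
clock: 3.0
tcp_pos: [0.5406, -0.1102, 0.3425]
orientation: [-1.569, 0.002, 0.005]
contact_force: [-0.9, -0.2, -0.2]
grip_width: 0.0854
```

```bash
python3 -c "
from h import *
c=grab('wrist','w2')
plan([.541,-.111,.2655])
print(proj(c,[[.5405,-.1107,.138],[.541,-.111,.083],[.541,-.111,.06]]))"
```

```text
t 3.05 tcp [ 0.5409 -0.1108  0.3435] F [ 0.5 -0.8 -0.4] w 0.0857
shift [ 0.0011  0.2599 -0.0012] turn [-0.0008  0.0006 -0.0017]
[[253.84404321 219.26545344]
 [254.82167206 196.07193273]
 [254.88021023 189.04626124]]
```

View pics/w2.png

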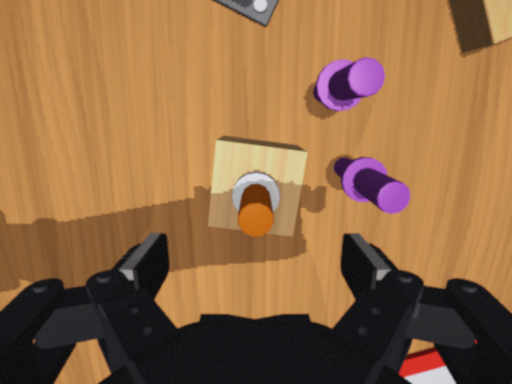

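Request:
{"name": "step_arm", "arguments": {"xyz": [[0.004,0.04,-0.001],[0.004,0.08,-0.001],[0.004,0.12,-0.001],[0.004,0.16,-0.001],[0.004,0.2,-0.001],[0.004,0.24,-0.001],[0.004,0.26,-0.001],[0.004,0.26,-0.001]], "rotation": [[0,0,0],[0,0,0],[0,0,0],[0,0,0],[0,0,0],[0,0,0],[0,0,0],[-0.0008,0.0006,-0.0017]]}}

```text
clock: 4.05
tcp_pos: [0.5418, -0.1109, 0.265]
orientation: [-1.571, 0.001, 0.0]
contact_force: [-0.1, -0.3, -0.6]
grip_width: 0.0856
```

```bash
python3 -c "
from h import *
plan([.541,-.111,.2655])
c=grab('wrist','w3')"
```

```text
t 4.05 tcp [ 0.5418 -0.1109  0.265 ] F [-0.1 -0.3 -0.6] w 0.0856
shift [-0.0026 -0.0017 -0.0002] turn [-0.0001 -0.0001 -0.0004]
```

View pics/w3.png

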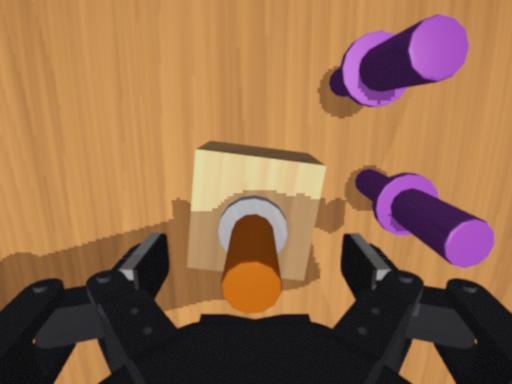

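Request:
{"name": "step_arm", "arguments": {"xyz": [[0,0,0],[0,0,0],[0,0,0],[0,0,0],[0,0,0],[0,0,0],[0,0,0],[0,0,0]], "rotation": [[0,0,0],[0,0,0],[0,0,0],[0,0,0],[0,0,0],[0,0,0],[0,0,0],[0,0,0]], "grip": 1, "force": 90}}

```text
clock: 5.1
tcp_pos: [0.5418, -0.1109, 0.2658]
orientation: [-1.571, 0.0, -0.0]
contact_force: [-2.5, 0.3, 5.1]
grip_width: 0.0219
```

```bash
python3 -c "
from h import *
plan([.541,-.111,.2655]);print(r.get_obs()['moment'])
c=grab('wrist','w4')"
```

```text
t 5.1 tcp [ 0.5418 -0.1109  0.2658] F [-2.5  0.3  5.1] w 0.0219
shift [-0.0027  0.0011 -0.0002] turn [ 0.0003 -0.0001 -0.0001]
[ 0.09044641  0.64212002 -0.05388429]
```

View pics/w4.png

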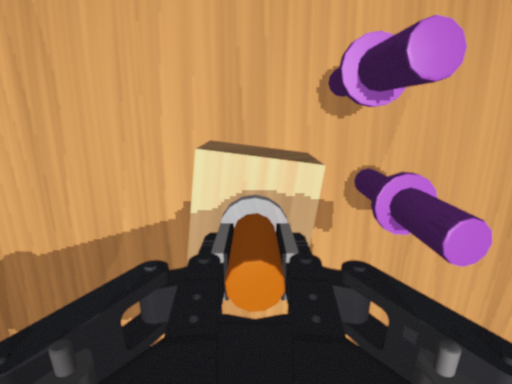

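Request:
{"name": "step_arm", "arguments": {"xyz": [[0,-0.02,0],[0,-0.05,0],[0,-0.09,0],[0,-0.14,0],[0,-0.19,0],[0,-0.25,0],[0,-0.32,0],[0,-0.38,0],[0,-0.42,0],[0,-0.42,0]], "rotation": [[0,0,0],[0,0,0],[0,0,0],[0,0,0],[0,0,0],[0,0,0],[0,0,0],[0,0,0],[0,0,0],[0,0,0]]}}

```text
clock: 6.4
tcp_pos: [0.542, -0.1109, 0.3928]
orientation: [-1.572, -0.001, -0.001]
contact_force: [-0.1, 0.1, -2.7]
grip_width: 0.0223
```

```bash
python3 - <<'E'
from h import *
plan([.516,.1365,.40]);print(r.get_obs()['moment'])
c=grab('wrist','w5');s=grab('scene','s5');t=grab('top','t5')
a=cv2.resize(s['im'][80:260,120:320],None,fx=3,fy=3,interpolation=cv2.INTER_CUBIC)
cv2.imwrite('pics/s5c.png',a[:,:,::-1])
E
```

```text
t 6.4 tcp [ 0.542  -0.1109  0.3928] F [-0.1  0.1 -2.7] w 0.0223
shift [-0.087  -0.0248  0.8245] turn [ 0.0005 -0.0002  0.001 ]
[-0.03331174 -0.04304742  0.02379918]
```

View pics/w5.png

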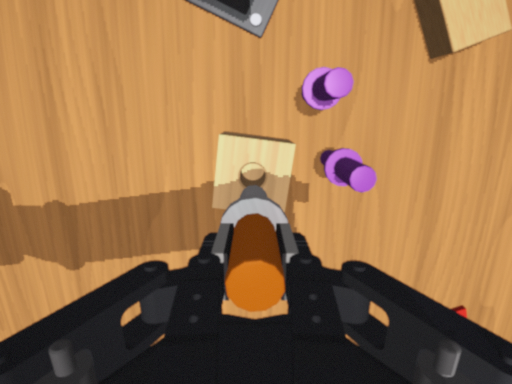

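View pics/s5c.png

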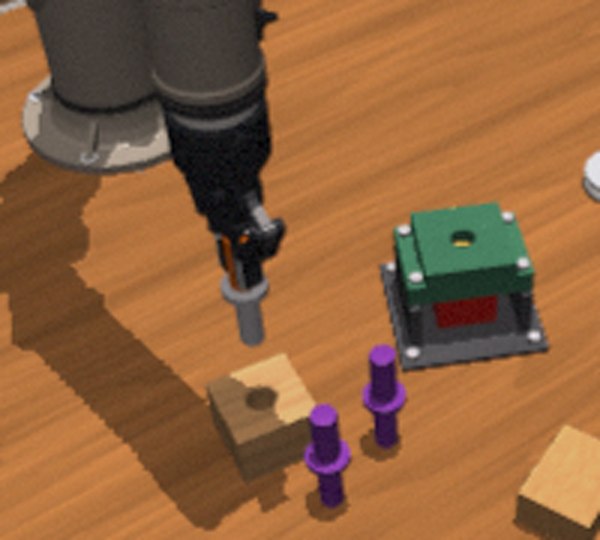

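Request:
{"name": "step_arm", "arguments": {"xyz": [[-0.007,0,0.06],[-0.017,0,0.16],[-0.03,0,0.28],[-0.043,0,0.4],[-0.055,0,0.52],[-0.067,0,0.64],[-0.077,0,0.74],[-0.085,-0.02,0.8],[-0.087,-0.025,0.8245],[-0.087,-0.025,0.8245],[-0.087,-0.025,0.8245]], "rotation": [[0,0,0],[0,0,0],[0,0,0],[0,0,0],[0,0,0],[0,0,0],[0,0,0],[0,0,0],[0,0,0],[0,0,0],[0,0,0]]}}

```text
clock: 7.92
tcp_pos: [0.5157, 0.1352, 0.3983]
orientation: [-1.572, 0.003, -0.0]
contact_force: [-0.4, 0.0, -2.8]
grip_width: 0.0222
```

```bash
python3 - <<'E'
from h import *
w5=load('w5');s5=load('s5')
print('hole w5@.06',onz(w5,(252,172),.06))
print('s5 hole',onz(s5,((261+.5)/3-.5+120,(398+.5)/3-.5+80),.06))
# predicted collar & nose in s5
n=np.array([.542,-.1109,.3928-.2505])
print('pred s5 nose, collar top',(proj(s5,[n,n+[0,0,.068]])+.5-[120,80])*3-.5)
plan([.516,.1365,.40]);print(r.get_obs()['contact_force'])
c=grab('wrist','w6')
E
```

```text
hole w5@.06 [ 0.54110395 -0.10685442  0.06      ]
s5 hole [ 0.54222182 -0.1137878   0.06      ]
pred s5 nose, collar top [[253.9442852  336.15879186]
 [245.10215941 280.92884316]]
t 7.92 tcp [0.5157 0.1352 0.3983] F [-0.4  0.  -2.8] w 0.0222
shift [ 0.0009 -0.0055  0.0045] turn [ 0.0006 -0.0013 -0.0012]
[-0.36362559  0.01484395 -2.82560961]
```

View pics/w6.png

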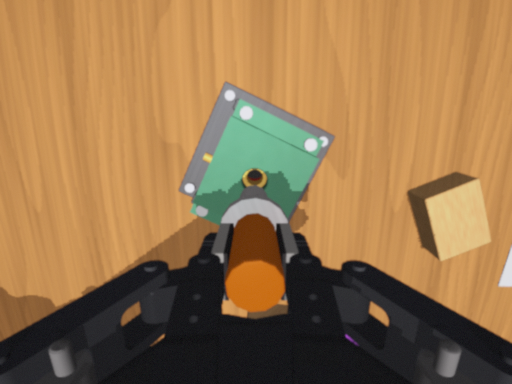

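```bash
python3 - <<'E'
from h import *
a=load('w6')['im'][140:250,195:315];b=load('w5')['im'][120:230,195:315]
o=np.hstack([cv2.resize(x,None,fx=3.3,fy=3.3,interpolation=cv2.INTER_CUBIC) for x in(a,b)])
cv2.imwrite('pics/w65.png',o[:,:,::-1]);print(o.shape)
c=load('w6');n=np.array([.5157,.1352,.3983-.2505])
print(proj(c,[[.516,.1365,.102],n,n+[0,0,.06],n+[0,0,.068]]).round(1))
c=load('w5');n=np.array([.542,-.1109,.3928-.2505])
print(proj(c,[[.541,-.111,.06],n,n+[0,0,.06]]).round(1))
E
```

```text
(363, 792, 3)
[[254.1 182.3]
 [253.6 197.3]
 [253.2 225.9]
 [253.1 231.2]]
[[251.9 175.8]
 [252.5 197.5]
 [252.1 226.1]]
```

View pics/w65.png

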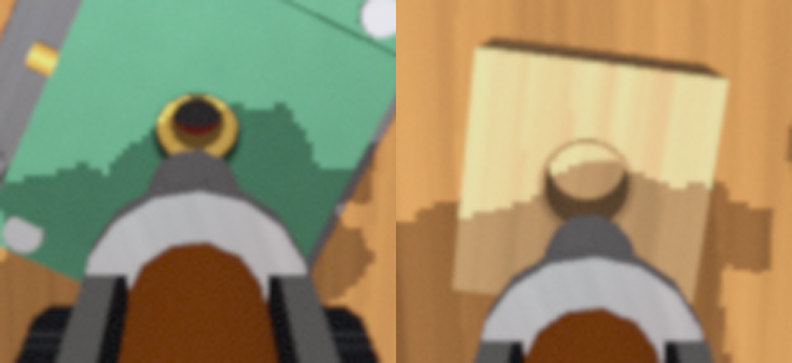

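Request:
{"name": "step_arm", "arguments": {"xyz": [[0.001,0.02,0.003],[0.001,0.05,0.005],[0.001,0.08,0.005],[0.001,0.1,0.005],[0.001,0.1167,0.005],[0.001,0.1167,0.005]], "rotation": [[0,0,0],[0.0006,-0.0013,-0.0012],[0.0006,-0.0013,-0.0012],[0.0006,-0.0013,-0.0012],[0.0006,-0.0013,-0.0012],[0.0006,-0.0013,-0.0012]]}}

```text
clock: 8.72
tcp_pos: [0.5158, 0.1366, 0.3629]
orientation: [-1.571, 0.001, 0.001]
contact_force: [-0.9, -0.5, -3.4]
grip_width: 0.0222
```

```bash
python3 - <<'E'
from h import *
plan([.516,.1365,.3585])
o=r.get_obs();p=o['tcp_pos']
c=grab('wrist','w7')
n=p-[0,0,.2505]
print(n,proj(c,[[.516,.1365,.102],n,n+[0,.011,0],n+[.011,0,0],n-[.011,0,0],[.516,.1485,.102]]).round(1))
a=cv2.resize(c['im'][160:250,200:310],None,fx=6,fy=6,interpolation=cv2.INTER_CUBIC);cv2.imwrite('pics/w7c.png',a[:,:,::-1])
s=grab('scene','s7')
a=cv2.resize(s['im'][100:200,220:330],None,fx=6,fy=6,interpolation=cv2.INTER_CUBIC);cv2.imwrite('pics/s7c.png',a[:,:,::-1])
print((proj(s,[[.516,.1365,.102],n,n+[0,0,.06]])+.5-[220,100])*6-.5)
E
```

```text
t 8.72 tcp [0.5158 0.1366 0.3629] F [-0.9 -0.5 -3.4] w 0.0222
shift [ 0.0005  0.0147 -0.0004] turn [ 0.     -0.     -0.0005]
[0.51584335 0.13663143 0.11241037] [[253.5 194.3]
 [253.3 197.7]
 [253.3 184.2]
 [267.1 197.7]
 [239.4 197.7]
 [253.5 180.1]]
[[326.6393898  355.85249921]
 [327.05256294 339.93818324]
 [329.41067804 245.79618031]]
```

View pics/w7c.png

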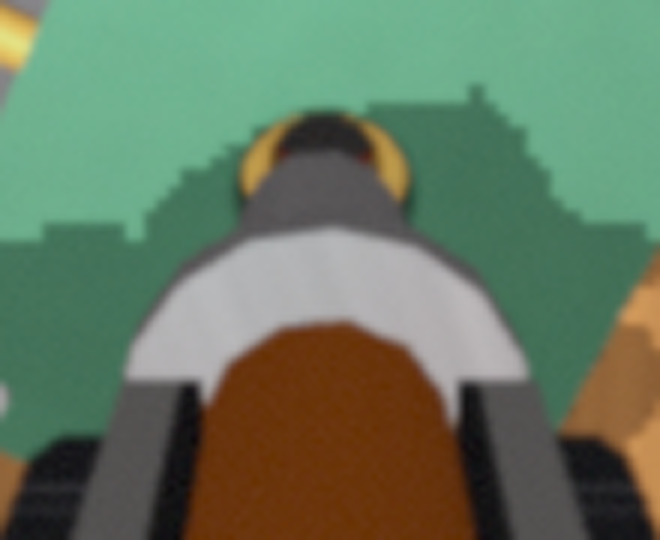

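View pics/s7c.png

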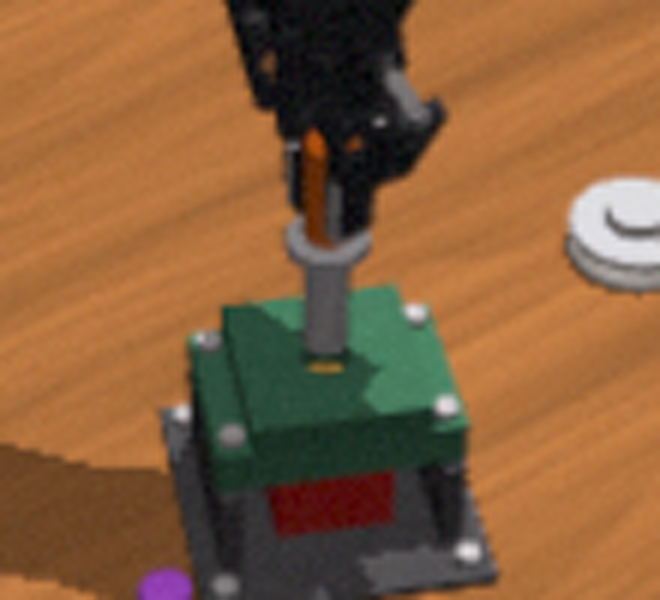

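```bash
python3 - <<'E'
from h import *
c=load('w7');print(c['im'][172:200,250].tolist());print(c['im'][172:200,258].tolist())
# edge: bore interior = not green
h=cv2.cvtColor(c['im'],cv2.COLOR_RGB2HSV);
sub=h[172:200,232:276]
for y in range(172,200): print(y,''.join('G' if 65<=p[0]<=95 and p[1]>60 else '.' for p in h[y,232:276]))
E
```

```text
[[111, 180, 144], [112, 180, 144], [111, 179, 144], [111, 179, 144], [111, 178, 144], [105, 170, 136], [87, 135, 105], [81, 96, 70], [58, 59, 45], [39, 37, 36], [43, 41, 42], [38, 37, 37], [46, 44, 46], [65, 63, 64], [84, 81, 82], [88, 85, 87], [89, 86, 88], [90, 87, 89], [90, 86, 88], [90, 87, 88], [90, 87, 89], [90, 87, 90], [91, 88, 89], [84, 82, 85], [87, 84, 85], [90, 87, 89], [121, 121, 124], [162, 164, 166]]
[[111, 178, 144], [110, 177, 142], [111, 177, 145], [110, 177, 144], [111, 178, 144], [106, 172, 138], [100, 147, 114], [104, 110, 75], [75, 68, 47], [49, 45, 41], [40, 38, 39], [42, 40, 39], [43, 40, 39], [51, 48, 50], [73, 68, 70], [83, 80, 81], [87, 84, 86], [87, 85, 86], [89, 86, 87], [86, 84, 86], [87, 84, 86], [87, 85, 86], [87, 84, 85], [85, 83, 84], [86, 84, 84], [93, 92, 93], [126, 124, 127], [167, 168, 170]]
172 GGGGGGGGGGGGGGGGGGGGGGGGGGGGGGGGGGGGGGGGGGGG
173 GGGGGGGGGGGGGGGGGGGGGGGGGGGGGGGGGGGGGGGGGGGG
174 GGGGGGGGGGGGGGGGGGGGGGGGGGGGGGGGGGGGGGGGGGGG
175 GGGGGGGGGGGGGGGGGGGGGGGGGGGGGGGGGGGGGGGGGGGG
176 GGGGGGGGGGGGGGGGGGGGGGGGGGGGGGGGGGGGGGGGGGGG
177 GGGGGGGGGG
[... 412 characters left out ...]
......GGGGGGGG
186 GGGGGGGG............................GGGGGGGG
187 GGGGGGGG.............................GGGGGGG
188 GGGGGGG..............................GGGGGGG
189 GGGGGGG..............................GGGGGGG
190 GGGGGGG..............................GGGGGGG
191 GGGGGGGG.............................GGGGGGG
192 GGGGGGGG............................GGGGGGGG
193 GGGGGGGG............................GGGGGGGG
194 GGGGGGGG............................GGGGGGGG
195 GGGGGGGG............................GGGGGGGG
196 GGGGGGGG............................GGGGGGGG
197 GGGGGGGG.............................GGGGGGG
198 GGGGGGG...............................GGGGGG
199 GGGGG..................................GGGGG
```

```bash
cat > fitb.py <<'E'
from h import *
from scipy.optimize import least_squares
def circ(P,rad=None):
    P=np.array(P)
    f=(lambda q:np.hypot(P[:,0]-q[0],P[:,1]-q[1])-(rad if rad else q[2]))
    s=least_squares(f,[*P.mean(0),.012] if not rad else P.mean(0),loss='soft_l1',f_scale=3e-4);return s.x,np.sqrt((f(s.x)**2).mean())
def bore(c,guess,nr=40):
    # radial subpixel edge of green excess along rays in world plane z=.102
    im=cv2.GaussianBlur(c['im'],(0,0),.6).astype(np.float32);g=im[:,:,1]-im[:,:,0]
    pts=[]
    for a in np.linspace(np.radians(10),np.radians(170),nr):
        rr=np.linspace(.006,.018,49);W=np.stack([guess[0]+rr*np.cos(a),guess[1]+rr*np.sin(a),rr*0+.102],1)
        uv=proj(c,W).astype(np.float32);v=cv2.remap(g,uv[:,:1],uv[:,1:],cv2.INTER_LINEAR)[:,0]
        hi=v[-8:].mean()
        if hi<15: continue
        k=np.where(v>hi/2)[0]; k=k[k>0]
        if len(k): 
            j=k[0]; pts.append(W[j,:2])
    return np.array(pts)
E
python3 - <<'E'
from fitb import *
c=load('w7')
P=bore(c,(.5162,.138));print(len(P),circ(P),circ(P,.012))
P=bore(load('w6'),(.5162,.138));print(len(P),circ(P),circ(P,.012))
E
```

```text
40 (array([0.51607809, 0.1373941 , 0.01328786]), np.float64(0.0002899854821465688)) (array([0.51621738, 0.13903137]), np.float64(0.0005474300825411474))
40 (array([0.5161929 , 0.13793638, 0.01292368]), np.float64(0.0001570571975824196)) (array([0.51612841, 0.13904972]), np.float64(0.00039552684051761134))
```

Request:
{"name": "step_arm", "arguments": {"xyz": [[0,0.008,0.002],[0,0.016,0.003],[0,0.023,0.0033],[0.001,0.029,0.0033],[0.001,0.029,0.0033]], "rotation": [[0,0,0],[0,0,0],[0,0,0],[0,0,0],[0,0,0]]}}

```text
clock: 9.45
tcp_pos: [0.5163, 0.1377, 0.3546]
orientation: [-1.571, 0.0, -0.0]
contact_force: [0.2, -0.5, -2.8]
grip_width: 0.0224
```

Request:
{"name": "step_arm", "arguments": {"xyz": [[0,0.002,0],[0,0.004,0],[0,0.006,0],[0,0.008,0]], "rotation": [[0,0,0],[0,0,0],[0,0,0],[0,0,0]]}}

```text
clock: 9.95
tcp_pos: [0.5163, 0.1376, 0.3521]
orientation: [-1.571, 0.0, -0.0]
contact_force: [-0.2, 0.3, -2.5]
grip_width: 0.022
```

Request:
{"name": "step_arm", "arguments": {"xyz": [[0,0.002,0],[0,0.004,0],[0,0.006,0],[0,0.008,0]], "rotation": [[0,0,0],[0,0,0],[0,0,0],[0,0,0]]}}

```text
clock: 10.45
tcp_pos: [0.5163, 0.1377, 0.3497]
orientation: [-1.571, 0.0, -0.0]
contact_force: [0.1, 0.6, -2.8]
grip_width: 0.0221
```

Request:
{"name": "step_arm", "arguments": {"xyz": [[0,0.002,0],[0,0.005,0],[0,0.008,0],[0,0.011,0],[0,0.014,0]], "rotation": [[0,0,0],[0,0,0],[0,0,0],[0,0,0],[0,0,0]]}}

```text
clock: 11.08
tcp_pos: [0.5163, 0.1376, 0.3455]
orientation: [-1.571, 0.0, -0.0]
contact_force: [0.3, -0.6, -3.5]
grip_width: 0.0223
```

```bash
python3 - <<'E'
from h import *
o=r.get_obs();print(o['contact_force'],o['moment'])
s=grab('scene','s8')
a=cv2.resize(s['im'][100:200,220:330],None,fx=6,fy=6,interpolation=cv2.INTER_CUBIC);cv2.imwrite('pics/s8c.png',a[:,:,::-1])
E
```

```text
[ 0.30446932 -0.55456844 -3.46050529] [ 0.01581376 -0.01801217 -0.00040574]
```

View pics/s8c.png

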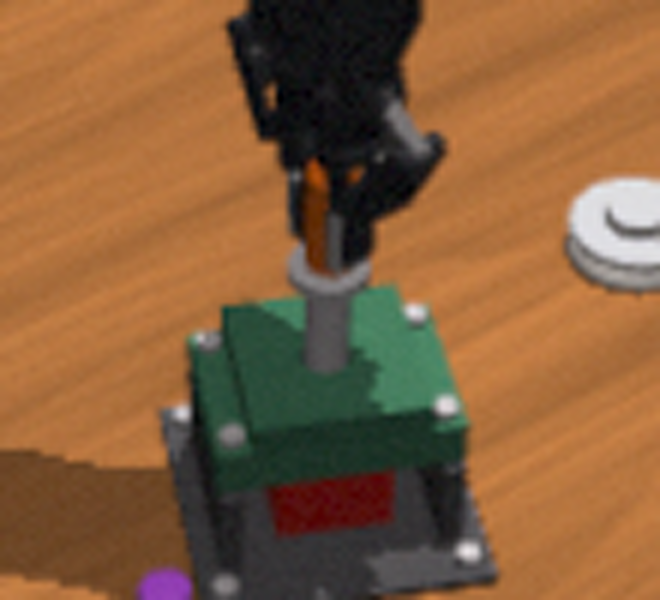

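Request:
{"name": "step_arm", "arguments": {"xyz": [[0,0.003,0],[0,0.006,0],[0,0.009,0],[0,0.012,0],[0,0.015,0],[0,0.018,0],[0,0.021,0]], "rotation": [[0,0,0],[0,0,0],[0,0,0],[0,0,0],[0,0,0],[0,0,0],[0,0,0]]}}

```text
clock: 12.0
tcp_pos: [0.5163, 0.1376, 0.339]
orientation: [-1.571, 0.0, 0.0]
contact_force: [0.4, 0.4, -2.5]
grip_width: 0.0222
```

Request:
{"name": "step_arm", "arguments": {"xyz": [[0,0.002,0],[0,0.004,0],[0,0.006,0],[0,0.008,0],[0,0.01,0],[0,0.012,0],[0,0.014,0],[0,0.016,0]], "rotation": [[0,0,0],[0,0,0],[0,0,0],[0,0,0],[0,0,0],[0,0,0],[0,0,0],[0,0,0]]}}

```text
clock: 13.0
tcp_pos: [0.5165, 0.1379, 0.335]
orientation: [-1.571, -0.001, -0.001]
contact_force: [-1.9, -0.2, 6.4]
grip_width: 0.0221
```

Request:
{"name": "step_arm", "arguments": {"xyz": [[0,0.002,0],[0,0.004,0],[0,0.006,0],[0,0.008,0],[0,0.01,0],[0,0.012,0],[0,0.014,0],[0,0.016,0],[0,0.018,0],[0,0.02,0]], "rotation": [[0,0,0],[0,0,0],[0,0,0],[0,0,0],[0,0,0],[0,0,0],[0,0,0],[0,0,0],[0,0,0],[0,0,0]]}}

```text
clock: 14.25
tcp_pos: [0.5165, 0.138, 0.3294]
orientation: [-1.571, -0.001, -0.001]
contact_force: [-2.1, -0.6, 5.0]
grip_width: 0.0222
```

Request:
{"name": "step_arm", "arguments": {"xyz": [[0,0.0022,0],[0,0.0044,0],[0,0.0066,0],[0,0.0088,0],[0,0.011,0],[0,0.0132,0],[0,0.0154,0],[0,0.0176,0],[0,0.0198,0],[0,0.022,0],[0,0.0242,0],[0,0.0264,0],[0,0.0286,0],[0,0.0308,0],[0,0.033,0],[0,0.0352,0],[0,0.0374,0],[0,0.0396,0],[0,0.0418,0],[0,0.044,0]], "rotation": [[0,0,0],[0,0,0],[0,0,0],[0,0,0],[0,0,0],[0,0,0],[0,0,0],[0,0,0],[0,0,0],[0,0,0],[0,0,0],[0,0,0],[0,0,0],[0,0,0],[0,0,0],[0,0,0],[0,0,0],[0,0,0],[0,0,0],[0,0,0]]}}

```text
clock: 16.75
tcp_pos: [0.5165, 0.1381, 0.3167]
orientation: [-1.571, -0.001, -0.001]
contact_force: [-3.4, -0.5, 5.8]
grip_width: 0.022
```

```bash
python3 - <<'E'
from h import *
plan([.5163,.1376,.33]);s=grab('scene','s9')
a=cv2.resize(s['im'][100:200,220:330],None,fx=6,fy=6,interpolation=cv2.INTER_CUBIC);cv2.imwrite('pics/s9c.png',a[:,:,::-1])
E
```

```text
t 16.75 tcp [0.5165 0.1381 0.3167] F [-3.4 -0.5  5.8] w 0.022
shift [-0.0006 -0.0444 -0.0016] turn [ 0.0001 -0.0001  0.0007]
```

View pics/s9c.png

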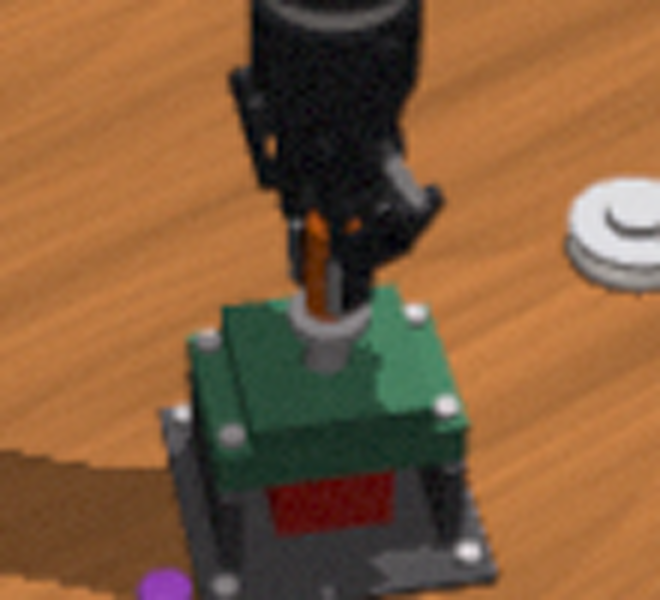

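Request:
{"name": "step_arm", "arguments": {"xyz": [[-0.0005,0.0022,0],[-0.001,0.0044,0],[-0.001,0.0066,-0.001],[-0.001,0.0088,-0.001],[-0.001,0.011,-0.001],[-0.001,0.0132,-0.001],[-0.001,0.0154,-0.001],[-0.001,0.0176,-0.001]], "rotation": [[0,0,0],[0,0,0],[0,0,0],[0,0,0],[0,0,0],[0,0,0],[0,0,0],[0,0,0]]}}

```text
clock: 17.8
tcp_pos: [0.5163, 0.138, 0.3119]
orientation: [-1.571, -0.001, -0.002]
contact_force: [-2.0, -0.9, 6.4]
grip_width: 0.0222
```

Request:
{"name": "step_arm", "arguments": {"xyz": [[0,0.001,0],[0,0.002,0],[0,0.003,0],[0,0.004,0]], "rotation": [[0,0,0],[0,0,0],[0,0,0],[0,0,0]]}}

```text
clock: 18.3
tcp_pos: [0.5163, 0.1381, 0.3111]
orientation: [-1.571, -0.001, -0.002]
contact_force: [-3.8, -0.3, 6.5]
grip_width: 0.0221
```

Request:
{"name": "step_arm", "arguments": {"xyz": [[0,0.0013,0],[0,0.0026,0],[0,0.004,0]], "rotation": [[0,0,0],[0,0,0],[0,0,0]]}}

```text
clock: 18.68
tcp_pos: [0.5163, 0.1381, 0.3103]
orientation: [-1.571, -0.001, -0.002]
contact_force: [-2.0, -0.2, 5.9]
grip_width: 0.0221
```

Request:
{"name": "step_arm", "arguments": {"xyz": [[0,0.0013,0],[0,0.0026,0],[0,0.004,0]], "rotation": [[0,0,0],[0,0,0],[0,0,0]]}}

```text
clock: 19.05
tcp_pos: [0.5163, 0.1382, 0.3095]
orientation: [-1.571, -0.002, -0.002]
contact_force: [-3.3, -1.0, 6.7]
grip_width: 0.022
```

Request:
{"name": "step_arm", "arguments": {"xyz": [[0,0.0013,0],[0,0.0026,0],[0,0.004,0]], "rotation": [[0,0,0],[0,0,0],[0,0,0]]}}

```text
clock: 19.42
tcp_pos: [0.5162, 0.1383, 0.3086]
orientation: [-1.572, -0.002, -0.002]
contact_force: [-2.1, -0.4, 6.1]
grip_width: 0.022
```

Request:
{"name": "step_arm", "arguments": {"xyz": [[0,0.0013,-0.001],[0,0.0026,-0.001],[0,0.004,-0.001]], "rotation": [[0,0,0],[0,0,0],[0,0,0]]}}

```text
clock: 19.8
tcp_pos: [0.5162, 0.1382, 0.3078]
orientation: [-1.572, -0.002, -0.002]
contact_force: [-2.4, -1.8, 7.2]
grip_width: 0.0223
```

Request:
{"name": "step_arm", "arguments": {"xyz": [[0,0.0013,0],[0,0.0026,0],[0,0.004,0]], "rotation": [[0,0,0],[0,0,0],[0,0,0]]}}

```text
clock: 20.18
tcp_pos: [0.5162, 0.1383, 0.307]
orientation: [-1.572, -0.002, -0.002]
contact_force: [-2.2, -0.4, 6.4]
grip_width: 0.0222
```

Request:
{"name": "step_arm", "arguments": {"xyz": [[0,0.0013,0],[0,0.0026,0],[0,0.004,0]], "rotation": [[0,0,0],[0,0,0],[0,0,0]]}}

```text
clock: 20.55
tcp_pos: [0.5161, 0.1383, 0.3061]
orientation: [-1.572, -0.002, -0.002]
contact_force: [-3.0, -0.4, 5.9]
grip_width: 0.0219
```

Request:
{"name": "step_arm", "arguments": {"xyz": [[0,0.0013,0],[0,0.0026,0],[0,0.004,0]], "rotation": [[0,0,0],[0,0,0],[0,0,0]]}}

```text
clock: 20.92
tcp_pos: [0.5161, 0.1384, 0.3053]
orientation: [-1.572, -0.002, -0.002]
contact_force: [-3.1, -0.7, 6.5]
grip_width: 0.0221
```

Request:
{"name": "step_arm", "arguments": {"xyz": [[0,0.0013,-0.001],[0,0.0026,-0.001],[0,0.004,-0.001]], "rotation": [[0,0,0],[0,0,0],[0,0,0]]}}

```text
clock: 21.3
tcp_pos: [0.5161, 0.1383, 0.3045]
orientation: [-1.572, -0.002, -0.002]
contact_force: [-2.8, -1.3, 6.9]
grip_width: 0.0223
```

Request:
{"name": "step_arm", "arguments": {"xyz": [[0,0.0013,0],[0,0.0026,0],[0,0.004,0]], "rotation": [[0,0,0],[0,0,0],[0,0,0]]}}

```text
clock: 21.68
tcp_pos: [0.5161, 0.1384, 0.3036]
orientation: [-1.572, -0.002, -0.002]
contact_force: [-1.9, -0.9, 6.7]
grip_width: 0.0223
```

Request:
{"name": "step_arm", "arguments": {"xyz": [[0,0.0013,-0.001],[0,0.0026,-0.001],[0,0.004,-0.001]], "rotation": [[0,0,0],[0,0,0],[0,0,0]]}}

```text
clock: 22.05
tcp_pos: [0.516, 0.1383, 0.3028]
orientation: [-1.572, -0.002, -0.002]
contact_force: [-2.7, -1.6, 5.5]
grip_width: 0.022
```

Request:
{"name": "step_arm", "arguments": {"xyz": [[0,0.0013,0],[0,0.0026,0],[0,0.004,0]], "rotation": [[0,0,0],[0,0,0],[0,0,0]]}}

```text
clock: 22.42
tcp_pos: [0.516, 0.1384, 0.3019]
orientation: [-1.572, -0.002, -0.002]
contact_force: [-2.7, -1.2, 6.2]
grip_width: 0.0219
```

Depth about 51 mm, still sliding.

Request:
{"name": "step_arm", "arguments": {"xyz": [[0,0.0013,-0.001],[0,0.0026,-0.001],[0,0.004,-0.001]], "rotation": [[0,0,0],[0,0,0],[0,0,0]]}}

```text
clock: 22.8
tcp_pos: [0.516, 0.1383, 0.301]
orientation: [-1.572, -0.002, -0.002]
contact_force: [-2.2, -0.9, 5.8]
grip_width: 0.0223
```

Request:
{"name": "step_arm", "arguments": {"xyz": [[0,0.0013,0],[0,0.0026,0],[0,0.004,0]], "rotation": [[0,0,0],[0,0,0],[0,0,0]]}}

```text
clock: 23.18
tcp_pos: [0.516, 0.1384, 0.3004]
orientation: [-1.573, -0.003, -0.002]
contact_force: [-4.4, -0.5, 10.0]
grip_width: 0.0219
```

Request:
{"name": "step_arm", "arguments": {"xyz": [[0,0.0013,-0.001],[0,0.0026,-0.001],[0,0.004,-0.001]], "rotation": [[0,0,0],[0,0,0],[0,0,0]]}}

```text
clock: 23.55
tcp_pos: [0.516, 0.1385, 0.3003]
orientation: [-1.573, -0.003, -0.003]
contact_force: [-5.8, -1.6, 16.3]
grip_width: 0.0225
```

Request:
{"name": "step_arm", "arguments": {"xyz": [[0,0.0015,0],[0,0.003,0],[0,0.004,0],[0,0.004,0]], "rotation": [[0,0,0],[0,0,0],[0,0,0],[0,0,0]]}}

```text
clock: 24.05
tcp_pos: [0.5159, 0.1387, 0.3003]
orientation: [-1.573, -0.003, -0.003]
contact_force: [-4.5, -2.2, 15.3]
grip_width: 0.022
```

```bash
python3 - <<'E'
from h import *
plan([.5163,.1378,.40]);
s=grab('scene','s10')
a=cv2.resize(s['im'][100:200,220:330],None,fx=6,fy=6,interpolation=cv2.INTER_CUBIC);cv2.imwrite('pics/s10c.png',a[:,:,::-1])
E
```

```text
t 24.05 tcp [0.5159 0.1387 0.3003] F [-4.5 -2.2 15.3] w 0.022
shift [ 0.0024 -0.3322 -0.0039] turn [ 0.0017 -0.      0.0024]
```

View pics/s10c.png

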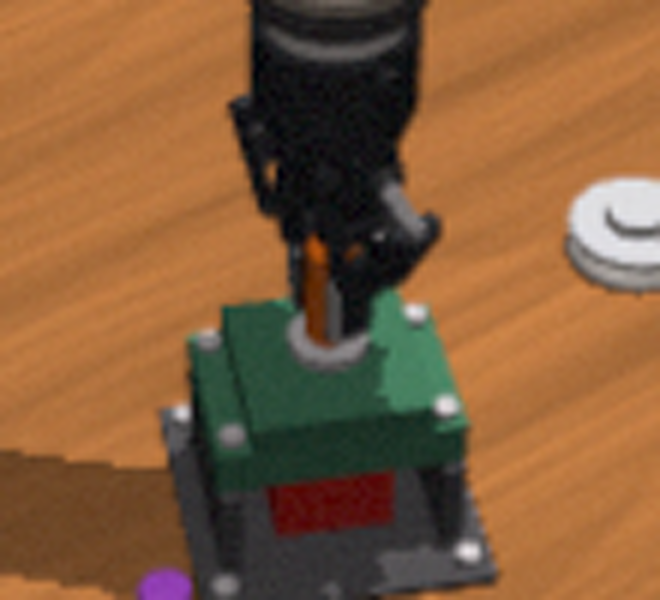

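Request:
{"name": "step_arm", "arguments": {"xyz": [[0.0,-0.005,-0.001],[0.001,-0.02,-0.002],[0.001,-0.04,-0.002],[0.001,-0.07,-0.002],[0.001,-0.1,-0.002],[0.001,-0.14,-0.002],[0.001,-0.18,-0.002],[0.001,-0.22,-0.002],[0.001,-0.26,-0.002],[0.001,-0.3,-0.002],[0.001,-0.33,-0.002],[0.001,-0.34,-0.002]], "rotation": [[0,0,0],[0.001,0,0.001],[0.0017,0,0.0024],[0.0017,0,0.0024],[0.0017,0,0.0024],[0.0017,0,0.0024],[0.0017,0,0.0024],[0.0017,0,0.0024],[0.0017,0,0.0024],[0.0017,0,0.0024],[0.0017,0,0.0024],[0.0017,0,0.0024]]}}

```text
clock: 25.6
tcp_pos: [0.516, 0.1384, 0.4031]
orientation: [-1.571, -0.001, -0.001]
contact_force: [-0.7, -0.2, -3.6]
grip_width: 0.022
```

```bash
python3 - <<'E'
from h import *
plan([.541,-.111,.40]);
c=grab('wrist','w11');s=grab('scene','s11')
o=np.hstack([cv2.resize(c['im'][150:250,195:315],(396,330),interpolation=cv2.INTER_CUBIC),cv2.resize(s['im'][100:200,220:330],(363,330),interpolation=cv2.INTER_CUBIC)]);cv2.imwrite('pics/c11.png',o[:,:,::-1])
E
```

```text
t 25.6 tcp [0.516  0.1384 0.4031] F [-0.7 -0.2 -3.6] w 0.022
shift [ 0.0835  0.0101 -0.8315] turn [-0.0001 -0.      0.0006]
```

View pics/c11.png

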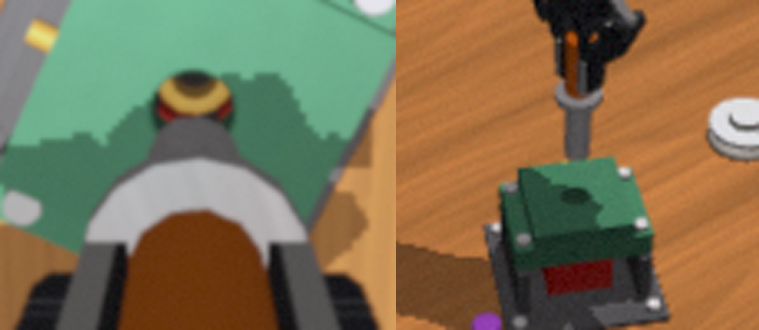

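Request:
{"name": "step_arm", "arguments": {"xyz": [[0.007,0,-0.06],[0.017,0,-0.16],[0.03,0,-0.28],[0.043,0,-0.4],[0.055,0,-0.52],[0.067,0,-0.64],[0.077,0,-0.74],[0.084,0.01,-0.8],[0.086,0.03,-0.831],[0.086,0.0343,-0.831],[0.086,0.0343,-0.831]], "rotation": [[0,0,0],[0,0,0],[0,0,0],[0,0,0],[0,0,0],[0,0,0],[0,0,0],[0,0,0],[0,0,0],[0,0,0],[0,0,0]]}}

```text
clock: 27.08
tcp_pos: [0.5416, -0.1096, 0.392]
orientation: [-1.57, -0.001, 0.002]
contact_force: [-0.3, -0.3, -2.4]
grip_width: 0.0221
```

```bash
python3 - <<'E'
from h import *
plan([.5418,-.1109,.33]);
c=grab('wrist','w12');s=load('w5')
o=np.hstack([cv2.resize(x['im'][120:230,195:315],(390,358),interpolation=cv2.INTER_CUBIC) for x in(c,s)]);cv2.imwrite('pics/c12.png',o[:,:,::-1])
E
```

```text
t 27.07 tcp [ 0.5416 -0.1096  0.392 ] F [-0.3 -0.3 -2.4] w 0.0221
shift [ 0.0006  0.2067 -0.0044] turn [-0.0005  0.0012 -0.0001]
```

View pics/c12.png

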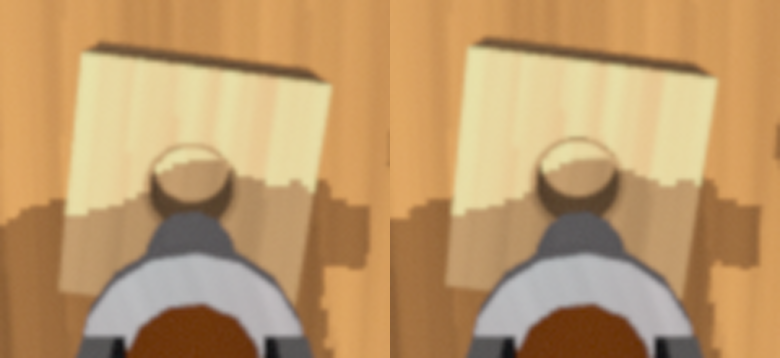

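Request:
{"name": "step_arm", "arguments": {"xyz": [[0,0.03,-0.003],[0.0006,0.08,-0.0044],[0.0006,0.13,-0.0044],[0.0006,0.18,-0.0044],[0.0006,0.22,-0.0044],[0.0006,0.25,-0.0044],[0.0006,0.265,-0.0044],[0.0006,0.265,-0.0044]], "rotation": [[0,0,0],[0,0,0],[-0.0005,0.0012,0],[-0.0005,0.0012,0],[-0.0005,0.0012,0],[-0.0005,0.0012,0],[-0.0005,0.0012,0],[-0.0005,0.0012,0]]}}

```text
clock: 28.12
tcp_pos: [0.542, -0.1109, 0.3126]
orientation: [-1.571, -0.0, 0.0]
contact_force: [-0.6, 0.5, -2.7]
grip_width: 0.0221
```

Request:
{"name": "step_arm", "arguments": {"xyz": [[0,0.006,0],[0,0.012,0],[0,0.018,0],[0,0.024,0]], "rotation": [[0,0,0],[0,0,0],[0,0,0],[0,0,0]]}}

```text
clock: 28.62
tcp_pos: [0.542, -0.1109, 0.3054]
orientation: [-1.571, -0.0, -0.0]
contact_force: [0.8, 0.5, -2.4]
grip_width: 0.0222
```

Request:
{"name": "step_arm", "arguments": {"xyz": [[0,0.012,0],[0,0.024,0],[0,0.036,0],[0,0.048,0],[0,0.06,0],[0,0.072,0],[0,0.084,0],[0,0.096,0],[0,0.108,0],[0,0.118,0],[0,0.121,0]], "rotation": [[0,0,0],[0,0,0],[0,0,0],[0,0,0],[0,0,0],[0,0,0],[0,0,0],[0,0,0],[0,0,0],[0,0,0],[0,0,0]]}}

```text
clock: 30.0
tcp_pos: [0.5419, -0.1109, 0.2688]
orientation: [-1.571, -0.0, 0.0]
contact_force: [0.7, -0.5, -3.2]
grip_width: 0.0221
```

Request:
{"name": "step_arm", "arguments": {"xyz": [[0,0.002,0],[0,0.004,0],[0,0.006,0],[0,0.008,0]], "rotation": [[0,0,0],[0,0,0],[0,0,0],[0,0,0]]}}

```text
clock: 30.5
tcp_pos: [0.5419, -0.1109, 0.2664]
orientation: [-1.571, -0.0, 0.0]
contact_force: [-0.7, -0.3, -2.0]
grip_width: 0.0221
```

Request:
{"name": "step_arm", "arguments": {"xyz": [[0,0.001,0],[0,0.002,0],[0,0.003,0]], "rotation": [[0,0,0],[0,0,0],[0,0,0]]}}

```text
clock: 30.88
tcp_pos: [0.542, -0.1109, 0.2658]
orientation: [-1.571, -0.0, 0.0]
contact_force: [-2.2, -0.1, 2.8]
grip_width: 0.0224
```

Request:
{"name": "step_arm", "arguments": {"xyz": [[0,0,0],[0,0,0],[0,0,0],[0,0,0],[0,0,0],[0,0,0],[0,0,0]], "rotation": [[0,0,0],[0,0,0],[0,0,0],[0,0,0],[0,0,0],[0,0,0],[0,0,0]], "grip": 0}}

```text
clock: 31.75
tcp_pos: [0.542, -0.1109, 0.2658]
orientation: [-1.571, -0.0, 0.0]
contact_force: [1.1, -0.5, 0.6]
grip_width: 0.0853
```

```bash
python3 -c "
from h import *
plan([.5418,-.1109,.40]);c=grab('wrist','w13')"
```

```text
t 31.75 tcp [ 0.542  -0.1109  0.2658] F [ 1.1 -0.5  0.6] w 0.0853
shift [-6.000e-04 -4.472e-01 -3.000e-04] turn [ 0.0002  0.0001 -0.    ]
```

View pics/w13.png

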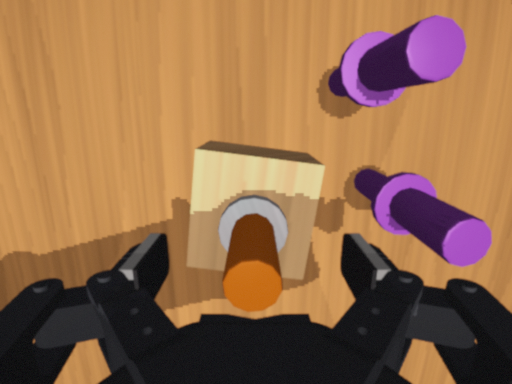

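Fingers are open and clear of the handle at (252, 285); the ejector looks the same as before the grasp. I'm retreating upward and will check the bore afterwards.

Request:
{"name": "step_arm", "arguments": {"xyz": [[0,-0.03,0],[0,-0.08,0],[0,-0.15,0],[0,-0.22,0],[0,-0.3,0],[0,-0.38,0],[0,-0.45,0],[0,-0.5,0]], "rotation": [[0,0,0],[0,0,0],[0,0,0],[0,0,0],[0,0,0],[0,0,0],[0,0,0],[0,0,0]]}}

```text
clock: 32.8
tcp_pos: [0.542, -0.1107, 0.418]
orientation: [-1.572, -0.002, -0.002]
contact_force: [0.0, 0.1, -0.5]
grip_width: 0.0854
```

Request:
{"name": "step_arm", "arguments": {"xyz": [[-0.005,0,0.08],[-0.015,0,0.2],[-0.03,0,0.35],[-0.04,0,0.5],[-0.05,0,0.62],[-0.05,0,0.65],[-0.05,0,0.65]], "rotation": [[0,0,0],[0,0,0],[0,0,0],[0,0,0],[0,0,0],[0,0,0],[0,0,0]]}}

```text
clock: 33.67
tcp_pos: [0.527, 0.0841, 0.418]
orientation: [-1.572, -0.002, -0.001]
contact_force: [1.1, 0.1, -0.4]
grip_width: 0.0856
```

```bash
python3 - <<'E'
from h import *
plan([.541,-.111,.40])
c=grab('wrist','w14');s=grab('scene','s14');t=grab('top','t14')
print(proj(c,[[.516,.138,.102],[.516,.138,.0495]]))
p=proj(c,[[.516,.138,.102]])[0].astype(int)
o=cv2.resize(c['im'][max(p[1]-40,0):p[1]+40,p[0]-50:p[0]+50],(600,480),interpolation=cv2.INTER_CUBIC);cv2.imwrite('pics/c14.png',o[:,:,::-1])
E
```

```text
t 33.67 tcp [0.527  0.0841 0.418 ] F [ 1.1  0.1 -0.4] w 0.0856
shift [ 0.0459  0.0608 -0.6504] turn [0.0007 0.0005 0.0014]
[[241.16470307 124.6293703 ]
 [243.08524284 122.86673599]]
```

View pics/c14.png

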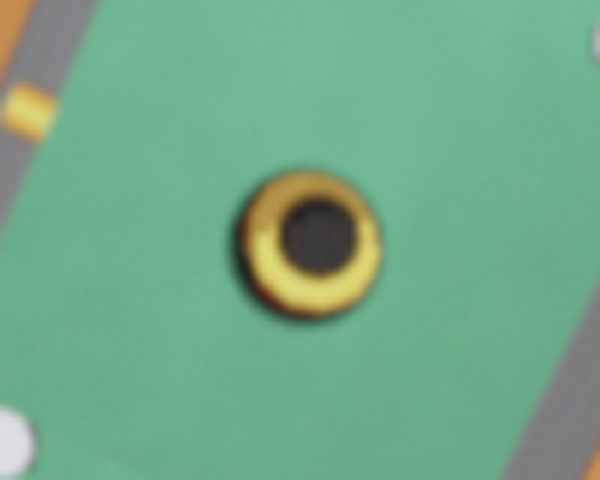

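View pics/s14.png

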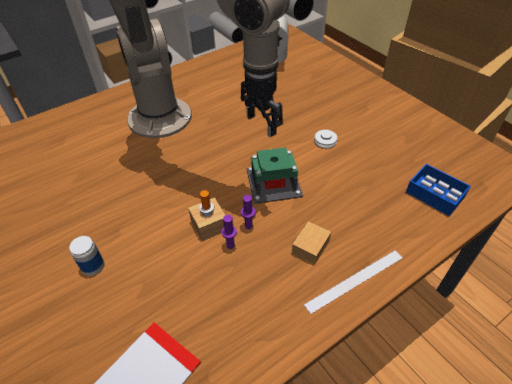

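```bash
python3 -c "
from h import *
r.hand_in();print(r.get_obs()['clock'])"
```

```text
the job is handed in; nothing more can be done
the job is handed in; nothing more can be done
```

The bushing is home on the sleeve's floor, the ejector is back in its holder, and I handed the job in at about 34 s of the 67 s allowed.

- **Pushing the bushing:** I fed the orange-handled ejector's nose into the bore with no side force. The bushing slid against about 9 N at 2 to 5 mm/s. It stopped dead with its upper face about 52.5 mm below the flat top, within the 42 to 56 mm expected. I pressed it home twice, at about 19 N and then 18 N, and it did not move further. Both figures include the ejector's roughly 3 N weight.
- **Returning the ejector:** I drew it out, stood it on the holder's floor (a light touch of about 6 N), let go and moved clear.
- **Last checks:** The close view shows the bronze ring level and deep in the bore. Its apparent size fits the depth measured by feel. In the last scene picture the ejector stands in its holder, and the can, pulley, box and the two purple look-alikes look unmoved.
- **Disagreements:** The wrist camera put the bore 1 to 2 mm further in y than the two fixed cameras did. I went in between the two, and the nose fitted. One side force of about 6 N showed while pressing home, from slight contact with the bore wall.

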